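# Lay out the reed-making station

## Robot

A 7-joint arm with a two-finger parallel gripper is mounted at the origin on the work surface. World frame = base frame: x ahead of the robot, y to its left, z up, the work surface at z = 0. Lengths are in m, angles in rad, forces in N, time in s.
With the tool pointing down it reaches from about 0.425 to 0.875 m from the base axis. Payload 4.7 kg.
Tool frame: the origin (TCP) lies at the very end of the fingers, on their centre line; the grasp point (between the pads) lies behind it (ctrl.tcp_to_grasp is the z of the grasp point in the tool frame, in m); z points along the fingers, y is the line along which they close (so a half turn about z gives the same grasp; the last joint's range is limited). The gripper opens to 87 mm and grips with 3 to 60 N. Pads are 19 mm wide; open, the fingers measure 117 mm over their backs; the gripper's body (75 mm by 190 mm) begins 51 mm behind the grasp point.
Start: joints at [0.014, 0.321, -0.07, 1.45, 0.023, 1.371, -0.057], TCP at [0.65, -0, 0.223] pointing down, gripper open.
Joint ranges: [-2.86, 2.86], [-0.3, 2.09], [-1.38, 1.24], [0.06, 2.45], [-1.56, 4.7], [0.09, 2.05], [-2.69, 2.69]. Speed limits (rad/s): [2.57, 2.57, 3.14, 3.14, 3.14, 3.14, 3.14].

## Interface

Orientations are given as a rotation vector (axis times angle).
In Python, from bench import ctrl gives the robot as it stands.
- The arm moves only by the tool step_arm, never from a script. Its argument "targets" is a list of rows, each a list of 7 numbers: the shift along the world's x, y, z in cm, then the turn, a rotation vector about the world's x, y, z in degrees, then the opening, from 0 (shut) to 1 (fully open). A call has exactly 5 rows; each row shifts and turns the commanded pose from where the row before left it; what a row does not reach is not made up. A row lasts 1/12 s, in which the tool goes at most 41.7 mm and 7.16 degrees, less where a joint would pass 70% of its speed; a pose out of reach is approached as far as the arm can. A call with a gripper value outside its range is refused whole. The fingers move at their own pace and stop on an object; "force" is the grip in N (left out, the last holds). Time passes only in rows, so rows that do not move let the fingers close, or fill a call up. It gives the time, the measured TCP pose, the force, the opening and the grip force at its end, in the units of the state.
- ctrl.get_state(): the state, without advancing time (a new reading comes with each control period).
- ctrl.get_image(name): name is "scene" or "side" or "wrist"; returns (picture, depth): 384x512x3 uint8, red, green, blue; 384x512 float32, m along the optical axis (not along the pixel's ray), 0 where there is no reading.
- ctrl.camera_params(name): a dict with "intrinsics" (3x3 intrinsics, pixels), "distortion" ([k1, k2, p1, p2, k3] as OpenCV has them; the pictures are not rectified), "rvec" (rotation vector, rad) and "tvec" (3), from world to camera coordinates, as OpenCV has them; the wrist camera has in their place "hand_eye" (4x4, takes a point from camera to tool coordinates, whose origin is the TCP and whose axes are the flange's). Camera axes: x right, y down, z forward; pixel columns grow to the right and rows downward; lengths in m; the calibration is good to about 2 mm. A picture is of the moment at which its call begins: read the wrist's pose just before it. camera_params takes no time and is no camera call.
- ctrl.close_job(): hands the job in; it is judged then, once.
The state is a dict: "time": time; "joint_positions": joint angles; "qd": joint speeds; "joint_torque": joint torques, N m; "position": TCP position; "tool_rot": TCP orientation; "ft_force": force on the tool from outside, world axes, zero at the start; "torque": the same for the moment, N m; "grip_width": opening from 0.0 (shut) to 1.0 (fully open); "grip_force": force on a finger pad.
Only numpy, scipy, OpenCV 4.12 (cv2) and the standard library are available. Lean on these libraries where they do the work, as an engineer would, in place of code of your own. Each camera call takes 0.05 s, during which the arm holds its last target. There are 200 camera calls.

## Task

Set out the reed bench for the next player: stand the wooden reed box on the plywood board, midway between the two machines, and stand the tall thread spool upright on the middle of its lid. In front of the profiler (on the robot's side) put the steel shavings dish, right way up, centred on the machine and with 4 cm clear between it and the board's front edge; in front of the tip cutter put the grey sharpening stone flat on the table, centred and 4 cm clear in the same way, its long side parallel to the board. Don't disturb the short thread reel or the wax jar, and leave everything let go of and at rest.

Things in the scene. Friction and masses are not known exactly. Their poses are not given: they have to be found in the camera images.
- board: Fixed plywood board, 110 (x) x 560 (y) x 12 mm thick, lying on the table with the two machines bolted on it, 190 mm either side of its centre. Origin: centre of its underside, so midway between the machines; z up, x away from the robot, y along its length; the front edge is the long edge on the robot's side, 55 mm from the centre line. Its place and yaw vary; the machines stand square on it.
- profiler: The cane profiler, fixed on the board at one end or the other: black base plate 90 (x) x 170 (y) x 10 mm, two black pillars carrying a steel rod and a brass barrel along y, a black carriage with two brass screw heads; top 74 mm above the board. Origin: centre of its underside on the board's upper face and centre line (so 55 mm behind the board's front edge); axes as the board's, -x is its front.
- tip_cutter: The tip cutter, fixed on the board's other end: dark wooden base 90 (x) x 120 (y) x 18 mm, steel plate, two square brass posts with a steel bridge and a round black button on top; top 78 mm above the board. Origin: centre of its underside on the board's upper face and centre line (55 mm behind the board's front edge); axes as the board's, -x is its front.
- reed_box: Loose closed wooden box with small brass hinges and clasp, 50 (x) x 90 (y) x 30 mm high, flat lid, about 0.14 kg; the lid does not open. Origin: centre of its underside, z up. It may end at any yaw.
- spool: Loose tall thread spool, standing: pale wooden flanges 34 mm across and 6 mm thick, grey thread 29 mm across between them, 45 mm high, about 0.05 kg. Origin: centre of its underside, z up.
- dish: Loose round open steel dish, straight-sided, 56 mm across outside, 24 mm high, wall and floor 3 mm, about 0.08 kg. Origin: centre of its underside, z up.
- stone: Loose grey sharpening stone, a plain block 40 (x) x 100 (y) x 25 mm high, about 0.22 kg. Origin: centre of its underside, z up, y along its length.
- short_reel: Loose short wide thread reel, 42 mm across and 18 mm high, standing in front of the board near its middle; to be left alone. Origin: centre of its underside.
- wax_jar: Loose small amber jar with a metal cap, 38 mm across and 34 mm high, standing in front of the board near its middle; to be left alone. Origin: centre of its underside.
Things that resemble listed ones, but are neither listed nor needed, are in the scene too. Leave any red look-alike of the dish alone.

How it is judged:
By the outcome, as a careful person would: the job done as asked, in the order asked, and still so for the second after the job is handed in, with the robot touching nothing.
It also fails if it takes over 115 s, if anything falls off the work surface, if the arm or the gripper's body presses on something with over 40 N, if the wrist force passes 120 N, or if a joint passes its speed limit or range.

## Working session

There is one attempt and no reset: what is moved stays moved. The work goes in short steps, Python scripts to look and compute and a tool call to move; the robot and the scene stay as the last step left them, time stands still between calls to the robot, and variables do not carry over. Pictures are saved under pics/ and viewed, at most 14 in all, crops included, and the job is handed in when it is done.

Besides the shell and the picture viewer there is one more tool, called after "Call:" as name(argument=value, ...) on one line, values as JSON. step_arm: Moves the arm, as the interface text tells. Its arguments: {"type":"object","properties":{"targets":{"type":"array"},"force":{"type":"number"}},"required":["targets"]}

```bash
ls; mkdir -p pics; python3 - <<'E'
from bench import ctrl
import cv2,numpy as np
s=ctrl.get_state();print(s['time'],s['position'],s['tool_rot'],ctrl.tcp_to_grasp)
for n in ("scene","side","wrist"):
    im,d=ctrl.get_image(n);cv2.imwrite(f"pics/{n}0.png",im[:,:,::-1]);np.savez(f"{n}0.npz",im=im,d=d)
    p=ctrl.camera_params(n);print(n,{k:np.round(v,4).tolist() for k,v in p.items()})
a=cv2.imread("pics/scene0.png");cv2.imwrite("pics/scene0b.png",cv2.resize(a,(800,600),interpolation=cv2.INTER_CUBIC))
E
```

```text
pics
0.0 [ 6.49434852e-01 -8.12922856e-05  2.21450683e-01] [-2.22054084 -2.22049939  0.00234143] -0.0187
scene {'intrinsics': [[423.3724, 0.0, 257.1484], [0.0, 423.3724, 191.9378], [0.0, 0.0, 1.0]], 'distortion': [0.0203, 0.0, 0.0, 0.0, 0.0], 'rvec': [2.3417, 0.9536, -0.333], 'tvec': [-0.3699, -0.2759, 1.316]}
side {'intrinsics': [[480.4887, 0.0, 259.2019], [0.0, 480.4887, 191.2412], [0.0, 0.0, 1.0]], 'distortion': [-0.119, 0.0, 0.0, 0.0, 0.0], 'rvec': [0.2309, -2.8336, 1.1609], 'tvec': [0.5168, 0.092, 1.3646]}
wrist {'intrinsics': [[276.0806, 0.0, 257.1231], [0.0, 276.0806, 194.7507], [0.0, 0.0, 1.0]], 'distortion': [0.0094, 0.0, 0.0, 0.0, 0.0], 'hand_eye': [[0.0011, -0.9645, -0.2642, 0.0718], [1.0, 0.0007, 0.0014, 0.0008], [-0.0011, -0.2642, 0.9645, -0.1607], [0.0, 0.0, 0.0, 1.0]]}
```

View pics/scene0b.png

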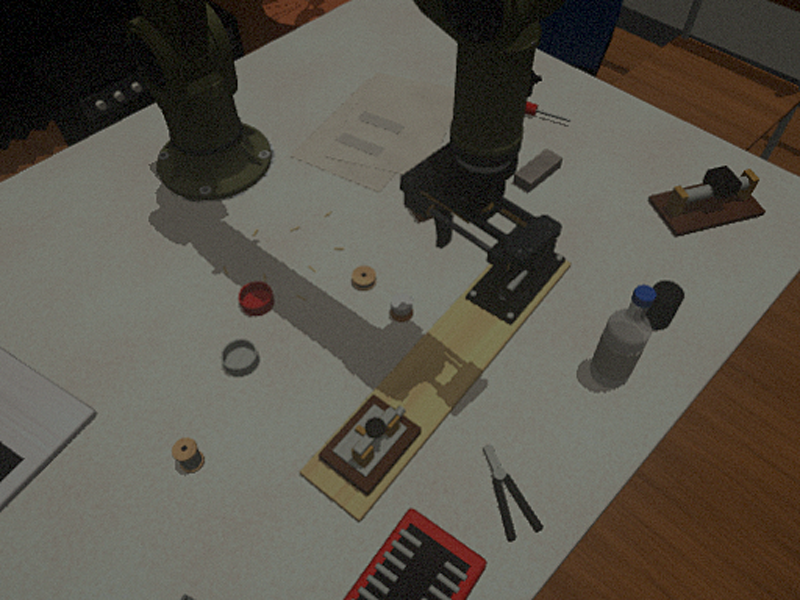

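View pics/side0.png

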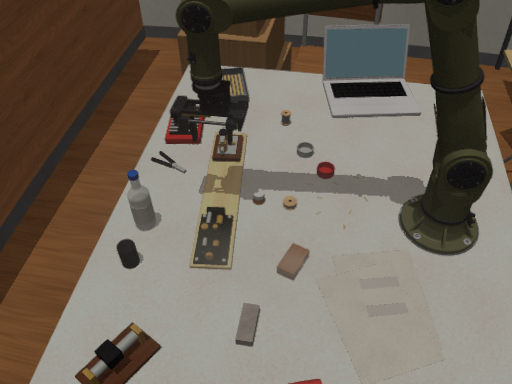

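View pics/wrist0.png

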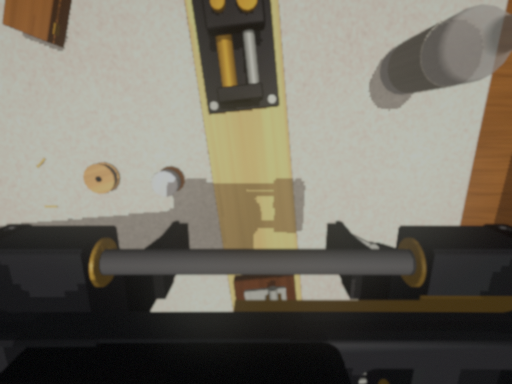

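The scene view (800 wide) shows the dish at (240,357), the spool at (187,455), the red decoy at (256,297), the tip cutter at (370,440), the profiler at (515,285) and the stone at (538,168). The side view shows the box at (293,260) and the stone at (248,323). Next I'll make a top-down height map.

```bash
cat > h.py <<'E'
from bench import ctrl
import cv2,numpy as np
from scipy.spatial.transform import Rotation as R
def w2c(n,s=None):
    p=ctrl.camera_params(n)
    if n!="wrist": return p,R.from_rotvec(p['rvec']).as_matrix(),np.array(p['tvec'])
    T=np.eye(4);T[:3,:3]=R.from_rotvec(s['tool_rot']).as_matrix();T[:3,3]=s['position']
    M=np.linalg.inv(T@np.array(p['hand_eye']));return p,M[:3,:3],M[:3,3]
def rays(n,uv,s=None):
    p,Rm,t=w2c(n,s)
    q=cv2.undistortPoints(np.asarray(uv,float).reshape(-1,1,2),np.array(p['intrinsics']),np.array(p['distortion'])).reshape(-1,2)
    return np.c_[q,np.ones(len(q))]@Rm,-Rm.T@t
def on_plane(n,uv,z,s=None):
    d,o=rays(n,uv,s);return o+d*((z-o[2])/d[:,2])[:,None]
def cloud(n,dep,s=None):
    v,u=np.mgrid[:dep.shape[0],:dep.shape[1]]
    d,o=rays(n,np.c_[u.ravel(),v.ravel()],s)
    P=(o+d*dep.ravel()[:,None]).reshape(dep.shape+(3,));P[dep==0]=np.nan;return P
def ortho(n,im,x0,x1,y0,y1,z,px,s=None):
    "picture of plane z, px pixels per m; rows: x falling, columns: y falling"
    H=int((x1-x0)*px);W=int((y1-y0)*px);r,c=np.mgrid[:H,:W]
    P=np.stack([x1-(r+.5)/px,y1-(c+.5)/px,0*r+z],-1).reshape(-1,3)
    p,Rm,t=w2c(n,s)
    uv=cv2.projectPoints(P,cv2.Rodrigues(Rm)[0],t,np.array(p['intrinsics']),np.array(p['distortion']))[0].reshape(H,W,2).astype(np.float32)
    return cv2.remap(im,uv[...,0],uv[...,1],cv2.INTER_LINEAR)
def snap(n,tag):
    s=ctrl.get_state();im,d=ctrl.get_image(n);np.savez(f"{n}{tag}.npz",im=im,d=d,p=s['position'],r=s['tool_rot']);return s,im,d
E
python3 - <<'E'
from h import *
s=ctrl.get_state();C={}
for n in("scene","side","wrist"):
    f=np.load(n+"0.npz");P=cloud(n,f['d'],s);C[n]=P
    x=P.reshape(-1,3);m=(abs(x[:,2])<.006)&(x[:,0]>.3)&(x[:,0]<.9)&(abs(x[:,1])<.5)
    print(n,m.sum(),np.median(x[m,2]),x[m,2].std())
for n in("scene","side"):
    P=C[n];m=((P[...,2]>.009)&(P[...,2]<.1)&(P[...,0]>.3)&(P[...,0]<1)&(abs(P[...,1])<.6)).astype(np.uint8)
    k,l,st,ce=cv2.connectedComponentsWithStats(m)
    for i in range(1,k):
        if st[i,4]>50:
            q=P[l==i];zt=np.percentile(q[:,2],95);t=q[q[:,2]>zt-.006];print(n,ce[i].round(),st[i,4],'z',zt.round(3),'top',((np.percentile(t,2,0)+np.percentile(t,98,0))/2).round(3),np.ptp(t,axis=0).round(3))
E
```

```text
scene 57926 -0.00013374245508895877 0.001779745272451547
side 41116 0.0001666801087339964 0.002161704316331907
wrist 78503 -0.0014098594883319993 0.0009128136340655883
scene [346.  71.] 95 z 0.026 top [0.363 0.546 0.024] [0.04  0.022 0.009]
scene [344. 108.] 418 z 0.028 top [0.483 0.407 0.026] [0.042 0.103 0.008]
scene [451. 129.] 1671 z 0.075 top [0.764 0.557 0.074] [0.056 0.06  0.01 ]
scene [273. 246.] 8553 z 0.069 top [ 0.65  -0.025  0.077] [0.087 0.491 0.031]
scene [233. 176.] 168 z 0.022 top [ 0.433 -0.004  0.019] [0.039 0.042 0.008]
scene [425. 193.] 493 z 0.072 top [0.828 0.27  0.07 ] [0.047 0.048 0.008]
scene [164. 189.] 203 z 0.026 top [ 0.34  -0.16   0.024] [0.056 0.056 0.009]
scene [257. 195.] 188 z 0.037 top [ 0.527 -0.009  0.034] [0.033 0.032 0.007]
scene [392. 233.] 634 z 0.096 top [0.834 0.119 0.095] [0.059 0.044 0.009]
scene [153. 227.] 235 z 0.026 top [ 0.411 -0.249  0.023] [0.058 0.057 0.008]
scene [ 25. 285.] 1471 z 0.019 top [ 0.331 -0.527  0.017] [0.07  0.146 0.01 ]
scene [119. 290.] 281 z 0.046 top [ 0.496 -0.399  0.044] [0.033 0.033 0.007]
scene [330. 317.] 184
[... 709 characters left out ...]
-0.128  0.013] [0.125 0.083 0.009]
side [325. 169.] 139 z 0.025 top [ 0.34  -0.157  0.023] [0.048 0.058 0.01 ]
side [259. 195.] 136 z 0.037 top [ 0.527 -0.006  0.035] [0.032 0.034 0.008]
side [290. 201.] 131 z 0.021 top [ 0.434 -0.004  0.019] [0.039 0.043 0.008]
side [144. 216.] 467 z 0.096 top [0.829 0.144 0.095] [0.055 0.049 0.01 ]
side [127. 253.] 484 z 0.073 top [0.829 0.272 0.071] [0.049 0.048 0.009]
side [293. 260.] 655 z 0.033 top [0.398 0.211 0.031] [0.077 0.101 0.009]
side [247. 324.] 718 z 0.028 top [0.483 0.409 0.026] [0.041 0.102 0.008]
side [123. 354.] 2424 z 0.076 top [0.764 0.561 0.074] [0.059 0.058 0.011]
side [308. 382.] 99 z 0.028 top [0.327 0.532 0.026] [0.056 0.017 0.008]
```

```bash
python3 - <<'E'
from h import *
o=[]
for n in("scene","side"):
    f=np.load(n+"0.npz");o.append(ortho(n,f['im'],.52,.82,-.34,.34,.012,1000)[:,:,::-1])
    P=cloud(n,f['d'])
    for nm,c,z in(("box",(.398,.211),.03),("stone",(.483,.408),.025)):
        m=(abs(P[...,2]-z)<.005)&(np.hypot(P[...,0]-c[0],P[...,1]-c[1])<.07)
        if m.sum()>100: print(n,nm,m.sum(),cv2.minAreaRect((P[m][:,:2]*1000).astype(np.float32)))
im=np.vstack(o);im=cv2.convertScaleAbs(im,alpha=1.6);print(im.shape)
cv2.imwrite("pics/ortho.png",im)
o=[ortho("side",np.load("side0.npz")['im'],c[0]-.08,c[0]+.08,c[1]-.08,c[1]+.08,z,2400) for c,z in(((.398,.211),.03),((.483,.408),.025))]
cv2.imwrite("pics/bs.png",cv2.convertScaleAbs(np.hstack(o)[:,:,::-1],alpha=1.5))
E
```

```text
scene stone 339 ((483.1436767578125, 407.2597961425781), (41.4345817565918, 103.0270004272461), 0.5501424074172974)
side box 534 ((398.5380859375, 210.21376037597656), (92.06562042236328, 50.72281265258789), 69.2889175415039)
side stone 658 ((483.4508056640625, 408.88134765625), (101.65960693359375, 40.960655212402344), 89.56002807617188)
(598, 680, 3)Traceback (most recent call last):
  File "<stdin>", line 12, in <module>
    return _nx.concatenate(arrs, 1, dtype=dtype, casting=casting)
           ~~~~~~~~~~~~~~~^^^^^^^^^^^^^^^^^^^^^^^^^^^^^^^^^^^^^^^
ValueError: all the input array dimensions except for the concatenation axis must match exactly, but along dimension 0, the array at index 0 has size 384 and the array at index 1 has size 383
```

View pics/ortho.png

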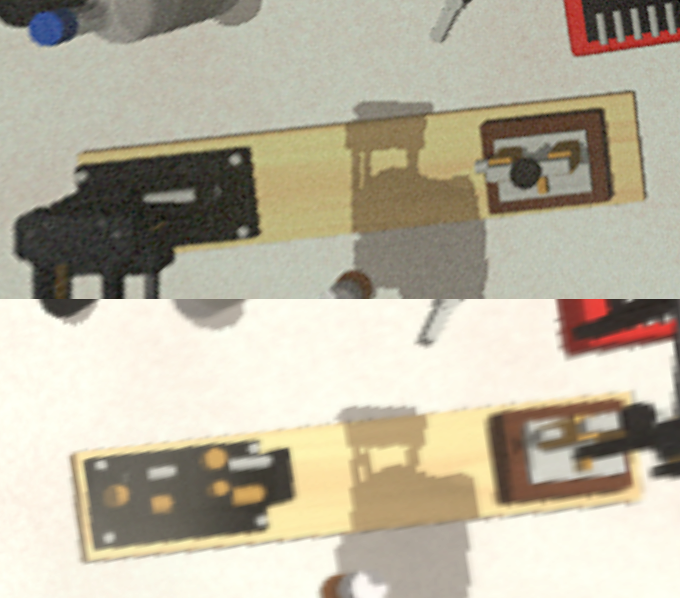

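The ortho pictures (1 px/mm) show the board corners. Side picture: left-end back (71,454), front (86,562). Scene picture: right-end back (635,91), front (645,200). That puts the board centre near (0.6425,-0.018) with yaw about 6.4°. The gripper body is wide along its closing axis, so I'll check where the tall machine parts are.

```bash
cat >> h.py <<'E'
BC=np.array([.6425,-.0184]);BY=np.radians(6.4)
def board(P,c=BC,y=BY):
    d=P[...,:2]-c;return np.stack([d[...,0]*np.cos(y)+d[...,1]*np.sin(y),-d[...,0]*np.sin(y)+d[...,1]*np.cos(y)],-1)
E
python3 - <<'E'
from h import *
for n in("scene","side"):
    P=cloud(n,np.load(n+"0.npz")['d']);B=board(P);z=P[...,2]
    for h in(.035,.05,.06,.07,.08):
        m=(abs(B[...,0])<.06)&(B[...,1]>-.26)&(B[...,1]<-.12)&(z>h)&(z<.1);q=B[m]
        if len(q)>4: print(n,h,len(q),np.percentile(q,[2,98],axis=0).round(3).tolist())
E
```

```text
scene 0.035 911 [[-0.028, -0.234], [0.028, -0.141]]
scene 0.05 507 [[0.001, -0.231], [0.023, -0.138]]
scene 0.06 431 [[0.001, -0.231], [0.023, -0.155]]
scene 0.07 350 [[0.001, -0.23], [0.024, -0.154]]
scene 0.08 202 [[-0.001, -0.224], [0.024, -0.156]]
side 0.035 294 [[-0.03, -0.229], [0.027, -0.135]]
side 0.05 163 [[0.001, -0.226], [0.023, -0.134]]
side 0.06 125 [[0.001, -0.227], [0.023, -0.149]]
side 0.07 102 [[0.001, -0.228], [0.023, -0.151]]
side 0.08 58 [[0.001, -0.227], [0.023, -0.156]]
```

Call:
step_arm(targets=[[-4, 3.5, 0, 0, 0, -5, 1], [-4, 3.5, 0, 0, 0, -5, 1], [-4, 3.5, 0, 0, 0, -5, 1], [-3, 2.5, 0, 0, 0, -5.7, 1], [0, 0, 0, 0, 0, 0, 1]], force=20)

```text
time: 0.57
position: [0.5202, 0.1145, 0.2225]
tool_rot: [-2.575, -1.792, 0.002]
ft_force: [-0.0, 1.1, 0.8]
grip_width: 0.997
grip_force: 0.0
```

```bash
python3 - <<'E'
from h import *
ctrl.get_image("wrist");s,im,d=snap("wrist","1");print(s['position'],R.from_rotvec(s['tool_rot']).as_matrix().round(3).tolist())
P=cloud("wrist",d,s)
m=(abs(P[...,2]-.03)<.006)&(np.hypot(P[...,0]-.398,P[...,1]-.211)<.08);print(m.sum(),cv2.minAreaRect((P[m][:,:2]*1000).astype(np.float32)))
cv2.imwrite("pics/w1.png",cv2.convertScaleAbs(im[:,:,::-1],alpha=1.3))
E
```

```text
[0.52313497 0.11127995 0.22279657] [[0.347, 0.938, -0.0], [0.938, -0.347, 0.001], [0.001, -0.001, -1.0]]
2904 ((401.02862548828125, 207.6420440673828), (88.37615966796875, 51.659088134765625), 70.10983276367188)
```

View pics/w1.png

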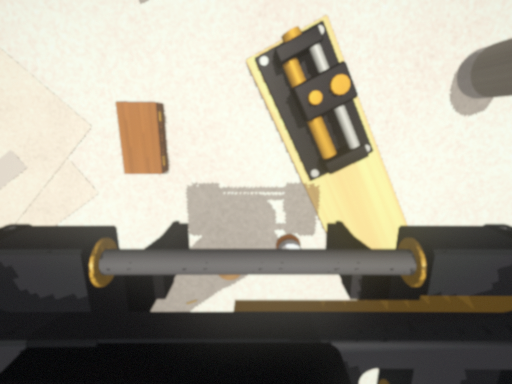

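The wrist view shows the box at (142,137), lined up with the gripper, and the board's profiler-end corners at (247,61) and (327,15).

Call:
step_arm(targets=[[-3.08, 2.44, 0, 0, 0, 0, 1], [-3.08, 2.44, 0, 0, 0, 0, 1], [-3.08, 2.44, 0, 0, 0, 0, 1], [-3.07, 2.45, 0, 0, 0, 0, 1], [0, 0, -3, 0, 0, 0, 1]])

```text
time: 1.08
position: [0.4019, 0.2118, 0.1977]
tool_rot: [-2.576, -1.796, -0.016]
ft_force: [1.2, 0.7, -0.1]
grip_width: 1.004
grip_force: 0.0
```

Call:
step_arm(targets=[[0, 0, -4, 0, 0, 0, 1], [0, 0, -4, 0, 0, 0, 1], [0, 0, -3, 0, 0, 0, 1], [0, 0, 0, 0, 0, 0, 1], [0, 0, 0, 0, 0, 0, 1]])

```text
time: 1.5
position: [0.4027, 0.2037, 0.0817]
tool_rot: [-2.585, -1.784, 0.005]
ft_force: [1.0, 0.1, 0.5]
grip_width: 1.002
grip_force: 0.0
```

```bash
python3 - <<'E'
from h import *
f=np.load("wrist1.npz");s=dict(position=f['p'],tool_rot=f['r'])
p=on_plane("wrist",[(247,61),(327,15)],.012,s);print(p.round(4).tolist(),board(p).round(4).tolist())
print(ctrl.get_state()['position'])
E
```

```text
[[0.5613, 0.2476, 0.012], [0.6675, 0.2611, 0.012]] [[-0.051, 0.2734], [0.056, 0.275]]
[0.40269964 0.20374539 0.08170115]
```

Call:
step_arm(targets=[[0, 0, 0, 0, 0, 0, 1], [0, 0, 0, 0, 0, 0, 1], [0, 0, 0, 0, 0, 0, 1], [0, 0, 0, 0, 0, 0, 1], [0, 0, 0, 0, 0, 0, 1]])

```text
time: 1.92
position: [0.4036, 0.2053, 0.0837]
tool_rot: [2.584, 1.786, 0.003]
ft_force: [0.9, 0.5, 0.1]
grip_width: 1.002
grip_force: 0.0
```

```bash
python3 - <<'E'
from h import *
for i in range(3):
    s,im,d=snap("wrist","2");print(s['time'],s['position'].round(4) if hasattr(s['position'],'round') else s['position'],R.from_rotvec(s['tool_rot']).as_matrix()[:,1].round(3),np.abs(s['qd']).max())
P=cloud("wrist",d,s)
m=(abs(P[...,2]-.03)<.006)&(np.hypot(P[...,0]-.4,P[...,1]-.209)<.08);print(m.sum(),cv2.minAreaRect((P[m][:,:2]*1000).astype(np.float32)))
cv2.imwrite("pics/w2.png",cv2.convertScaleAbs(im[:,:,::-1],alpha=1.3))
E
```

```text
1.9167 [0.4036 0.2053 0.0837] [ 0.935 -0.354  0.002] 0.006978798869742821
1.9667 [0.4033 0.2052 0.0834] [ 0.935 -0.353  0.001] 0.006238333346478454
2.0167 [0.4031 0.2051 0.0831] [ 0.935 -0.353  0.001] 0.00499782343419102
5778 ((402.93267822265625, 212.13438415527344), (80.77521514892578, 50.12779998779297), 69.24198913574219)
```

View pics/w2.png

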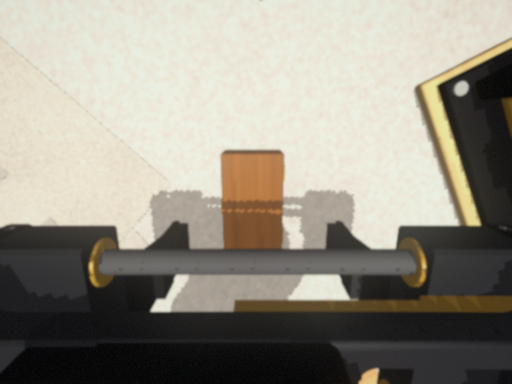

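The wrist view shows the box's far end at (222–283,152). It is slightly left of the finger midline and square to the fingers.

```bash
python3 - <<'E'
from h import *
f=np.load("wrist2.npz");s=dict(position=f['p'],tool_rot=f['r'])
a,b=on_plane("wrist",[(221.5,152.5),(284,152.5)],.03,s)[:,:2];print(a,b,np.linalg.norm(b-a))
y=(b-a)/np.linalg.norm(b-a);l=np.array([-y[1],y[0]]);c=(a+b)/2-.045*l;print('centre',c,'yaw',np.degrees(np.arctan2(y[1],y[0])),'tcp',f['p'])
p=on_plane("wrist",[(416,87)],.012,s);print(p,board(p))
P=cloud("wrist",f['d'],s);m=(abs(P[...,2])<.01);print(np.median(P[m][:,2]), np.median(P[160:190,240:270,2]))
E
```

```text
[0.39524463 0.25871222] [0.44030968 0.24173408] 0.04815720398243616
centre [0.40191211 0.20811258] yaw -20.64376455876596 tcp [0.40311839 0.20512837 0.08311859]
[[0.55480289 0.25085968 0.012     ]] [[-0.05713648  0.27735714]]
-0.0013120352363350657 nan
```

Call:
step_arm(targets=[[-0.1, 0.3, -3, 0, 0, 0, 1], [0, 0, -3, 0, 0, 0, 1], [0, 0, -1.3, 0, 0, 0, 1], [0, 0, 0, 0, 0, 0, 1], [0, 0, 0, 0, 0, 0, 1]])

```text
time: 2.48
position: [0.4014, 0.2078, 0.0093]
tool_rot: [-2.584, -1.786, 0.002]
ft_force: [-0.5, 1.1, 0.6]
grip_width: 1.003
grip_force: 0.0
```

Call:
step_arm(targets=[[0, 0, -0.5, 0, 0, 0, 1], [0, 0, 0, 0, 0, 0, 0], [0, 0, 0, 0, 0, 0, 0], [0, 0, 0, 0, 0, 0, 0], [0, 0, 0, 0, 0, 0, 0]], force=20)

```text
time: 2.9
position: [0.4023, 0.2082, 0.0052]
tool_rot: [2.584, 1.786, 0.002]
ft_force: [0.3, -0.7, 0.7]
grip_width: 0.783
grip_force: 0.0
```

Call:
step_arm(targets=[[0, 0, 0, 0, 0, 0, 0], [0, 0, 0, 0, 0, 0, 0], [0, 0, 0, 0, 0, 0, 0], [0, 0, 3, 0, 0, 0, 0], [0, 0, 4, 0, 0, 0, 0]])

```text
time: 3.32
position: [0.3985, 0.2063, 0.072]
tool_rot: [-2.583, -1.786, 0.014]
ft_force: [0.8, 0.0, -1.4]
grip_width: 0.57
grip_force: 20.0
```

Call:
step_arm(targets=[[2.5, -2.4, 2, 0, 0, 3, 0], [2.5, -2.4, 2, 0, 0, 4, 0], [2.9, -2.75, 0, 0, 0, 4, 0], [2.9, -2.75, 0, 0, 0, 4, 0], [2.9, -2.75, 0, 0, 0, 4, 0]])

```text
time: 3.73
position: [0.5401, 0.076, 0.1151]
tool_rot: [2.249, 2.192, 0.001]
ft_force: [0.1, 0.6, -0.6]
grip_width: 0.574
grip_force: 20.0
```

Call:
step_arm(targets=[[2.9, -2.75, 0, 0, 0, 4, 0], [2.9, -2.75, 0, 0, 0, 4, 0], [2.5, -2.25, 0, 0, 0, 0, 0], [2, -1.9, 0, 0, 0, 0, 0], [0, 0, 0, 0, 0, 0, 0]])

```text
time: 4.15
position: [0.6448, -0.0263, 0.1136]
tool_rot: [2.102, 2.329, -0.003]
ft_force: [0.1, -1.1, -0.9]
grip_width: 0.571
grip_force: 20.0
```

Call:
step_arm(targets=[[0, 0, 0, 0, 0, 0, 0], [0, 0, 0, 0, 0, 0, 0], [0, 0, 0, 0, 0, 0, 0], [0, 0, 0, 0, 0, 0, 0], [0, 0, 0, 0, 0, 0, 0]])

```text
time: 4.57
position: [0.6414, -0.0177, 0.1148]
tool_rot: [-2.094, -2.342, -0.0]
ft_force: [-0.1, 0.3, -1.1]
grip_width: 0.574
grip_force: 20.0
```

```bash
python3 - <<'E'
from h import *
for n in("scene","side"):
    s,im,d=snap(n,"3")
    P=cloud(n,d);z=P[...,2]
    o=cv2.cvtColor(im,cv2.COLOR_RGB2HSV)
    cv2.imwrite(f"pics/{n}3.png",cv2.convertScaleAbs(im[:,:,::-1],alpha=1.3))
print(s['position'],R.from_rotvec(s['tool_rot']).as_matrix()[:,1],s['ft_force'],s['grip_width'])
u=[cv2.resize(cv2.imread("pics/scene3.png")[160:330,170:400],None,fx=1.7,fy=2,interpolation=cv2.INTER_CUBIC),cv2.resize(cv2.imread("pics/side3.png")[110:280,150:380],None,fx=1.7,fy=2,interpolation=cv2.INTER_CUBIC)]
cv2.imwrite("pics/c3.png",np.hstack(u))
E
```

```text
[ 0.64153247 -0.01802685  0.11489199] [9.93798169e-01 1.11198268e-01 3.80401802e-04] [ 0.20127151  0.6774082  -0.25361932] 0.5749803923850213
```

View pics/c3.png

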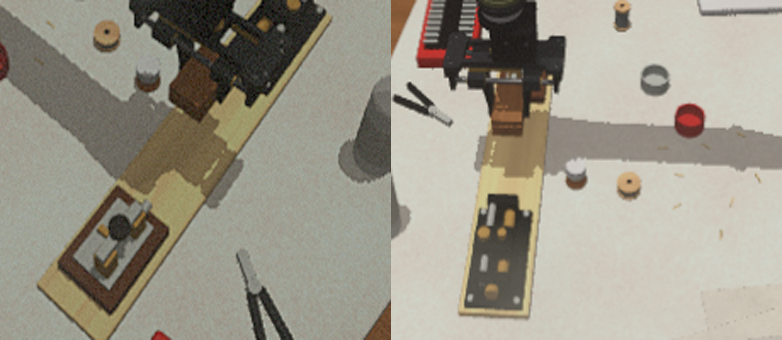

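The crops show the box held level in the fingers over the board's middle. Lowering it now.

Call:
step_arm(targets=[[0, 0, -3, 0, 0, 0, 0], [0, 0, -3, 0, 0, 0, 0], [0, 0, -3, 0, 0, 0, 0], [0, 0, 0, 0, 0, 0, 0], [0, 0, 0, 0, 0, 0, 0]])

```text
time: 5.08
position: [0.6402, -0.0188, 0.0232]
tool_rot: [-2.094, -2.338, 0.004]
ft_force: [0.2, -0.7, -0.6]
grip_width: 0.573
grip_force: 20.0
```

Call:
step_arm(targets=[[0, 0, -0.2, 0, 0, 0, 0], [0, 0, 0, 0, 0, 0, 0], [0, 0, -0.2, 0, 0, 0, 0], [0, 0, 0, 0, 0, 0, 0], [0, 0, 0, 0, 0, 0, 0]])

```text
time: 5.5
position: [0.6424, -0.019, 0.0216]
tool_rot: [2.095, 2.339, 0.002]
ft_force: [-0.5, -0.9, -1.1]
grip_width: 0.575
grip_force: 20.0
```

Call:
step_arm(targets=[[0, 0, -0.2, 0, 0, 0, 0], [0, 0, 0, 0, 0, 0, 0], [0, 0, -0.2, 0, 0, 0, 0], [0, 0, 0, 0, 0, 0, 0], [0, 0, 0, 0, 0, 0, 0]])

```text
time: 5.92
position: [0.6421, -0.019, 0.0168]
tool_rot: [2.096, 2.34, 0.001]
ft_force: [1.1, 0.1, 1.2]
grip_width: 0.571
grip_force: 20.0
```

Call:
step_arm(targets=[[0, 0, -0.1, 0, 0, 0, 0], [0, 0, 0, 0, 0, 0, 0], [0, 0, 0, 0, 0, 0, 0.75], [0, 0, 0, 0, 0, 0, 0.75], [0, 0, 0, 0, 0, 0, 0.75]])

```text
time: 6.33
position: [0.6417, -0.019, 0.0153]
tool_rot: [-2.096, -2.34, 0.0]
ft_force: [0.6, -0.5, 0.2]
grip_width: 0.705
grip_force: 0.0
```

Call:
step_arm(targets=[[0, 0, 0, 0, 0, 0, 0.9], [0, 0, 3, 0, 0, 0, 1], [0, 0, 4, 0, 0, 0, 1], [-2, -3, 2, 0, 0, 0, 1], [-2, -3.5, 0, 0, 0, 0, 1]])

```text
time: 6.75
position: [0.6064, -0.0806, 0.1115]
tool_rot: [2.083, 2.342, 0.013]
ft_force: [1.6, -1.2, 0.3]
grip_width: 0.982
grip_force: 0.0
```

Call:
step_arm(targets=[[-1.3, -3.9, 0, 0, 0, 0, 1], [-1.3, -3.9, 0, 0, 0, 0, 1], [-1.3, -3.9, 0, 0, 0, 0, 1], [-1.3, -3.9, 0, 0, 0, 0, 1], [-1.3, -3.9, 0, 0, 0, 0, 1]])

```text
time: 7.17
position: [0.5359, -0.2807, 0.1057]
tool_rot: [2.096, 2.34, 0.0]
ft_force: [0.5, 0.1, -0.1]
grip_width: 0.997
grip_force: 0.0
```

Call:
step_arm(targets=[[-1.3, -3.9, 0, 0, 0, 0, 1], [-1.4, -3.9, 0, 0, 0, 0, 1], [-1.4, -4, 0, 0, 0, 0, 1], [0, 0, 0, 0, 0, 0, 1], [0, 0, 0, 0, 0, 0, 1]])

```text
time: 7.58
position: [0.4934, -0.4002, 0.1052]
tool_rot: [2.104, 2.333, -0.003]
ft_force: [0.5, 0.7, -0.3]
grip_width: 1.002
grip_force: 0.0
```

Call:
step_arm(targets=[[0, 0, 0, 0, 0, 0, 1], [0, 0, 0, 0, 0, 0, 1], [0, 0, 0, 0, 0, 0, 1], [0, 0, 0, 0, 0, 0, 1], [0, 0, 0, 0, 0, 0, 1]])

```text
time: 8.0
position: [0.4968, -0.3952, 0.1056]
tool_rot: [2.094, 2.342, 0.001]
ft_force: [-0.8, -0.2, -0.9]
grip_width: 1.001
grip_force: 0.0
```

```bash
cat >> h.py <<'E'
def rect(P,c,z,tol=.005,r=.07):
    m=(abs(P[...,2]-z)<tol)&(np.hypot(P[...,0]-c[0],P[...,1]-c[1])<r)
    return m.sum(),cv2.minAreaRect((P[m][:,:2]*1000).astype(np.float32)) if m.sum()>30 else None
E
python3 - <<'E'
from h import *
s=ctrl.get_state();print(s['position'],R.from_rotvec(s['tool_rot']).as_matrix()[:,1])
for n in("scene","side","wrist"):
    s,im,d=snap(n,"4");P=cloud(n,d,s)
    print(n,'box',rect(P,(.642,-.019),.042),'spool',rect(P,(.496,-.397),.044,.004,.03))
    cv2.imwrite(f"pics/{n}4.png",cv2.convertScaleAbs(im[:,:,::-1],alpha=1.3))
o=[ortho(n,np.load(n+"4.npz")['im'],.56,.72,-.15,.15,.042,2000)[:,:,::-1] for n in("scene","side")]
cv2.imwrite("pics/o4.png",cv2.convertScaleAbs(np.vstack([x[:300,:600] for x in o]),alpha=1.3))
E
```

```text
[ 0.49681413 -0.39519937  0.10564179] [9.93736493e-01 1.11748294e-01 3.18377098e-04]
scene box (np.int64(704), ((640.3505249023438, -18.443683624267578), (51.36973571777344, 92.2905044555664), 5.871182441711426)) spool (np.int64(8), None)
side box (np.int64(368), ((640.6777954101562, -16.768383026123047), (50.602813720703125, 95.40157318115234), 6.4054718017578125)) spool (np.int64(47), ((495.4947509765625, -396.46197509765625), (27.971118927001953, 35.53409194946289), 6.762288570404053))
wrist box (np.int64(0), None) spool (np.int64(1176), ((498.4825744628906, -398.3424987792969), (32.59144592285156, 33.703914642333984), 7.524945259094238))
```

View pics/o4.png

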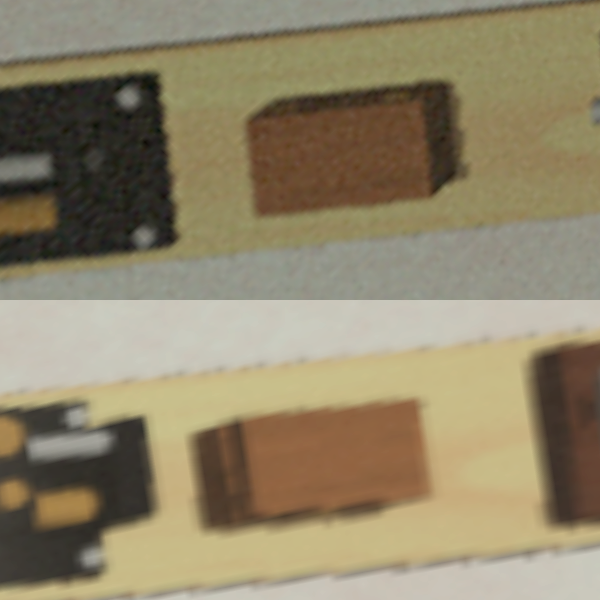

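The ortho crops show the box square on the board, at about (0.6405,-0.018). That is within 2 mm of the target. Now I'll grasp the spool.

Call:
step_arm(targets=[[0, -0.2, -3, 0, 0, 0, 1], [0, 0, -3, 0, 0, 0, 1], [0, 0, -3, 0, 0, 0, 1], [0, 0, -0.7, 0, 0, 0, 1], [0, 0, 0, 0, 0, 0, 1]])

```text
time: 8.57
position: [0.4942, -0.3968, 0.0059]
tool_rot: [-2.092, -2.336, 0.001]
ft_force: [-0.4, -1.0, -0.1]
grip_width: 1.004
grip_force: 0.0
```

Call:
step_arm(targets=[[0, 0, 0, 0, 0, 0, 0.6], [0, 0, 0, 0, 0, 0, 0.5], [0, 0, 0, 0, 0, 0, 0.5], [0, 0, 0, 0, 0, 0, 0.5], [0, 0, 0, 0, 0, 0, 0.5]], force=12)

```text
time: 8.98
position: [0.4968, -0.3988, 0.0099]
tool_rot: [2.095, 2.339, 0.001]
ft_force: [0.1, 0.8, -0.3]
grip_width: 0.707
grip_force: 0.0
```

```bash
python3 - <<'E'
from h import *
for n in("scene","side"):
    f=np.load(n+"4.npz");o=ortho(n,f['im'],.52,.76,-.34,.32,.012,1000)
    h=cv2.cvtColor(o,cv2.COLOR_RGB2HSV);m=((h[...,1]>70)&(h[...,0]>14)&(h[...,0]<35)&(h[...,2]>60)).astype(np.uint8)
    m=cv2.morphologyEx(m,cv2.MORPH_OPEN,np.ones((3,3)));k,l,st,_=cv2.connectedComponentsWithStats(m);i=1+st[1:,4].argmax()
    q=np.argwhere(l==i);X=np.c_[.76-(q[:,0]+.5)/1000,.32-(q[:,1]+.5)/1000]
    print(n,st[i],cv2.minAreaRect((X*1000).astype(np.float32)))
    Y=board(X)
    for sgn in(-1,1):
        e=[]
        for b in np.arange(-.26,.26,.01):
            t=Y[abs(Y[:,1]-b)<.002,0]*sgn
            if len(t): e.append((b,t.max()*sgn))
        e=np.array(e);e=e[abs(abs(e[:,1])-.055)<.006];pf=np.polyfit(e[:,0],e[:,1],1);print(sgn,len(e),pf)
    print('ends',np.percentile(Y[:,1],[.1,99.9]))
print(ctrl.get_state()['position'],ctrl.get_state()['grip_width'])
E
```

```text
scene [   59    32   566   169 28070] ((643.3899536132812, -22.1719970703125), (110.4977035522461, 559.0305786132812), 6.314416885375977)
-1 52 [ 0.00180592 -0.05398764]
1 52 [0.00138749 0.05508851]
ends [-0.2828125   0.27361312]
side [   52    34   568   163 25585] ((642.0888671875, -16.415191650390625), (109.35356140136719, 562.1182250976562), 6.298542022705078)
-1 51 [ 0.00212257 -0.05354953]
1 52 [0.00123673 0.05346296]
ends [-0.27806173  0.28167932]
[ 0.49678886 -0.39884858  0.00993151] 0.7073690428543858
```

Call:
step_arm(targets=[[0, 0, -0.5, 0, 0, 0, 0.6], [0, 0, 0, 0, 0, 0, 0.5], [0, 0, 0, 0, 0, 0, 0], [0, 0, 0, 0, 0, 0, 0], [0, 0, 0, 0, 0, 0, 0]], force=12)

```text
time: 9.4
position: [0.4961, -0.3984, 0.0036]
tool_rot: [2.096, 2.34, 0.0]
ft_force: [0.6, -0.4, -0.3]
grip_width: 0.387
grip_force: 11.0
```

Call:
step_arm(targets=[[0, 0, 0, 0, 0, 0, 0], [0, 0, 0, 0, 0, 0, 0], [0, 0, 0, 0, 0, 0, 0], [0, 0, 0, 0, 0, 0, 0], [0, 0, 0, 0, 0, 0, 0]])

```text
time: 9.82
position: [0.4961, -0.3984, 0.0036]
tool_rot: [2.096, 2.34, 0.0]
ft_force: [-0.4, -0.3, 0.0]
grip_width: 0.378
grip_force: 12.0
```

Call:
step_arm(targets=[[0, 0, 2, 0, 0, 0, 0], [0, 0, 4, 0, 0, 0, 0], [0, 0, 4, 0, 0, 0, 0], [0.7, 1.8, 3, 0, 0, 0, 0], [1.2, 3.2, 1, 0, 0, 0, 0]])

```text
time: 10.23
position: [0.5151, -0.3551, 0.15]
tool_rot: [2.099, 2.323, -0.003]
ft_force: [0.4, -1.2, 0.0]
grip_width: 0.384
grip_force: 12.0
```

Call:
step_arm(targets=[[1.45, 3.8, 0, 0, 0, 0, 0], [1.45, 3.8, 0, 0, 0, 0, 0], [1.45, 3.8, 0, 0, 0, 0, 0], [1.45, 3.8, 0, 0, 0, 0, 0], [1.45, 3.8, 0, 0, 0, 0, 0]])

```text
time: 10.65
position: [0.5879, -0.1565, 0.1439]
tool_rot: [2.096, 2.34, 0.0]
ft_force: [1.6, -0.4, -0.2]
grip_width: 0.387
grip_force: 12.0
```

Call:
step_arm(targets=[[1.45, 3.8, 0, 0, 0, 0, 0], [1.45, 3.8, 0, 0, 0, 0, 0], [1.45, 3.8, 0, 0, 0, 0, 0], [0.99, 2.59, 0, 0, 0, 0, 0], [0, 0, 0, 0, 0, 0, 0]])

```text
time: 11.07
position: [0.6424, -0.008, 0.1435]
tool_rot: [-2.081, -2.35, -0.008]
ft_force: [-0.6, 1.5, -0.8]
grip_width: 0.381
grip_force: 12.0
```

Call:
step_arm(targets=[[0, 0, 0, 0, 0, 0, 0], [0, 0, 0, 0, 0, 0, 0], [0, 0, 0, 0, 0, 0, 0], [0, 0, 0, 0, 0, 0, 0], [0, 0, 0, 0, 0, 0, 0]])

```text
time: 11.48
position: [0.6408, -0.0202, 0.1437]
tool_rot: [2.099, 2.337, -0.0]
ft_force: [-0.8, -1.2, -0.5]
grip_width: 0.383
grip_force: 12.0
```

Call:
step_arm(targets=[[0, 0.1, -3, 0, 0, 0, 0], [0, 0, -3, 0, 0, 0, 0], [0, 0, -2.5, 0, 0, 0, 0], [0, 0, 0, 0, 0, 0, 0], [0, 0, 0, 0, 0, 0, 0]])

```text
time: 11.9
position: [0.6397, -0.0182, 0.0575]
tool_rot: [-2.096, -2.337, 0.004]
ft_force: [0.1, 0.2, -0.1]
grip_width: 0.386
grip_force: 12.0
```

Call:
step_arm(targets=[[0, 0, 0, 0, 0, 0, 0], [0, 0, 0, 0, 0, 0, 0], [0, 0, -0.5, 0, 0, 0, 0], [0, 0, 0, 0, 0, 0, 0], [0, 0, 0, 0, 0, 0, 0]])

```text
time: 12.32
position: [0.6411, -0.0175, 0.054]
tool_rot: [2.096, 2.34, 0.001]
ft_force: [-0.4, -0.3, -1.5]
grip_width: 0.385
grip_force: 12.0
```

```bash
python3 - <<'E'
from h import *
for n in("scene","side"):
    s,im,d=snap(n,"5");P=cloud(n,d,s)
    o=cv2.convertScaleAbs(ortho(n,im,.56,.72,-.15,.15,.042,2000)[:,:,::-1][:300,:600],alpha=1.3)
    cv2.imwrite(f"pics/o5{n}.png",o)
print(s['position'],s['ft_force'])
cv2.imwrite("pics/o5.png",np.vstack([cv2.imread(f"pics/o5{n}.png") for n in("scene","side")]))
E
```

```text
[ 0.64113424 -0.01743848  0.05399066] [-0.24763232 -0.45480494 -0.37782336]
```

View pics/o5.png

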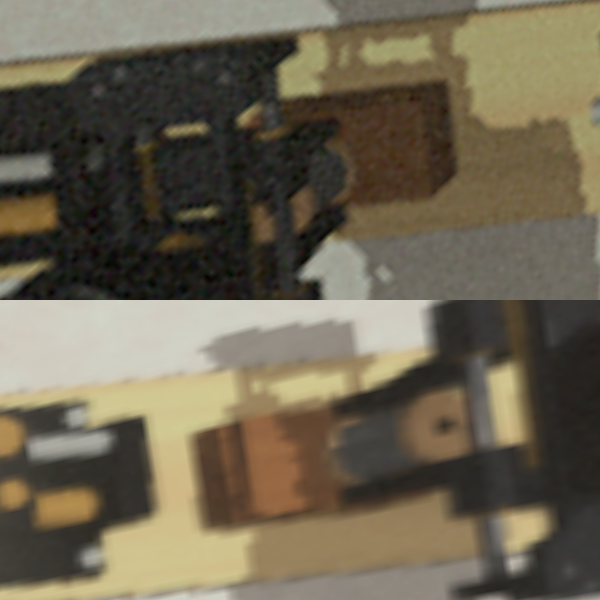

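The spool hangs upright between the fingers, over the lid's middle.

Call:
step_arm(targets=[[0, 0, -0.4, 0, 0, 0, 0], [0, 0, 0, 0, 0, 0, 0], [0, 0, -0.2, 0, 0, 0, 0], [0, 0, 0, 0, 0, 0, 0], [0, 0, 0, 0, 0, 0, 0]])

```text
time: 12.83
position: [0.6408, -0.0174, 0.0473]
tool_rot: [-2.096, -2.34, 0.0]
ft_force: [0.3, -0.3, -0.3]
grip_width: 0.385
grip_force: 12.0
```

Call:
step_arm(targets=[[0, 0, 0, 0, 0, 0, 0], [0, 0, -0.1, 0, 0, 0, 0], [0, 0, 0, 0, 0, 0, 0], [0, 0, -0.1, 0, 0, 0, 0], [0, 0, 0, 0, 0, 0, 0]])

```text
time: 13.25
position: [0.641, -0.0174, 0.0455]
tool_rot: [2.096, 2.34, 0.0]
ft_force: [0.3, -0.2, -0.8]
grip_width: 0.383
grip_force: 12.0
```

Call:
step_arm(targets=[[0, 0, -0.1, 0, 0, 0, 0], [0, 0, 0, 0, 0, 0, 0], [0, 0, 0, 0, 0, 0, 0], [0, 0, 0, 0, 0, 0, 0.45], [0, 0, 0, 0, 0, 0, 0.5]])

```text
time: 13.67
position: [0.6411, -0.0174, 0.0445]
tool_rot: [2.096, 2.34, 0.001]
ft_force: [-0.1, 0.2, -0.3]
grip_width: 0.451
grip_force: 0.0
```

Call:
step_arm(targets=[[0, 0, 0, 0, 0, 0, 0.8], [0, 0, 0, 0, 0, 0, 0.8], [0, 0, 0, 0, 0, 0, 0.9], [0, 0, 0, 0, 0, 0, 1], [0, 0, 2, 0, 0, 0, 1]])

```text
time: 14.08
position: [0.6378, -0.0175, 0.0605]
tool_rot: [-2.092, -2.336, 0.008]
ft_force: [-0.1, -0.4, -0.3]
grip_width: 0.792
grip_force: 0.0
```

Call:
step_arm(targets=[[0, 0, 4, 0, 0, 0, 1], [0, 0, 4, 0, 0, 0, 1], [-2, -1, 2, 0, 0, 0, 1], [-3, -2.5, 0, 0, 0, 0, 1], [-3, -2.9, 0, 0, 0, 0, 1]])

```text
time: 14.5
position: [0.562, -0.0797, 0.1667]
tool_rot: [2.088, 2.343, 0.005]
ft_force: [-0.8, -1.5, -0.9]
grip_width: 0.999
grip_force: 0.0
```

Call:
step_arm(targets=[[-1.15, -1.28, 0, 0, 0, -6.9, 1], [-1.15, -1.28, 0, 0, 0, -6.9, 1], [-1.15, -1.28, 0, 0, 0, -6.9, 1], [-1.15, -1.28, 0, 0, 0, -6.9, 1], [-1.15, -1.28, 0, 0, 0, -6.9, 1]])

```text
time: 14.92
position: [0.5029, -0.146, 0.1647]
tool_rot: [2.7, 1.605, 0.001]
ft_force: [-0.6, -0.3, 0.1]
grip_width: 0.998
grip_force: 0.0
```

Call:
step_arm(targets=[[-1.15, -1.28, 0, 0, 0, -6.9, 1], [-1.15, -1.28, 0, 0, 0, -6.9, 1], [-1.15, -1.28, 0, 0, 0, -6.9, 1], [-1.15, -1.28, 0, 0, 0, -6.9, 1], [-1.15, -1.28, 0, 0, 0, -6.9, 1]])

```text
time: 15.33
position: [0.4454, -0.21, 0.1646]
tool_rot: [3.055, 0.732, 0.0]
ft_force: [-0.3, 0.2, 1.1]
grip_width: 1.001
grip_force: 0.0
```

Call:
step_arm(targets=[[-1.15, -1.28, 0, 0, 0, -6.9, 1], [-1.15, -1.3, 0, 0, 0, -6.9, 1], [-1.1, -1.3, 0, 0, 0, -6.9, 1], [0, 0, 0, 0, 0, 0, 1], [0, 0, 0, 0, 0, 0, 1]])

```text
time: 15.75
position: [0.4118, -0.2486, 0.1647]
tool_rot: [-3.136, -0.182, -0.001]
ft_force: [0.5, 0.6, -0.4]
grip_width: 0.999
grip_force: 0.0
```

Call:
step_arm(targets=[[0, 0, 0, 0, 0, 0, 1], [0, 0, 0, 0, 0, 0, 1], [0, 0, 0, 0, 0, 0, 1], [0, 0, 0, 0, 0, 0, 1], [0, 0, 0, 0, 0, 0, 1]])

```text
time: 16.17
position: [0.4124, -0.2478, 0.1645]
tool_rot: [3.136, 0.183, -0.0]
ft_force: [-0.7, 0.3, 0.3]
grip_width: 1.0
grip_force: 0.0
```

```bash
sed -i 's/^BC=.*/BC=np.array([.6427,-.0193]);BY=np.radians(6.3)/' h.py; python3 - <<'E'
from h import *
s=ctrl.get_state();print(s['position'],R.from_rotvec(s['tool_rot']).as_matrix()[:,1],np.round(s['joint_positions'],2))
for n in("scene","side","wrist"):
    s,im,d=snap(n,"6");P=cloud(n,d,s)
    print(n,'box',rect(P,(.641,-.018),.042,.004),'spool',rect(P,(.641,-.018),.087,.004,.03),'dish',rect(P,(.412,-.248),.024,.005,.04))
    cv2.imwrite(f"pics/{n}6.png",cv2.convertScaleAbs(im[:,:,::-1],alpha=1.3))
c=np.array([-.123,.19]);st=np.array([-.115,-.19]);Rm=np.array([[np.cos(BY),-np.sin(BY)],[np.sin(BY),np.cos(BY)]])
print('dish tgt',BC+Rm@c,'stone tgt',BC+Rm@st)
a=cv2.resize(cv2.imread("pics/scene6.png")[140:340,150:400],(400,320),interpolation=cv2.INTER_CUBIC);b=cv2.resize(cv2.imread("pics/wrist6.png"),(400,320));cv2.imwrite("pics/c6.png",np.hstack([a,b]))
E
```

```text
[ 0.41235114 -0.24776035  0.16453119] [ 1.16355364e-01 -9.93207646e-01  2.72311840e-05] [ 0.3  -0.    0.19  1.94  0.    1.2  -0.97]
scene box (np.int64(463), ((641.0635986328125, -17.871356964111328), (51.33043670654297, 92.15909576416016), 3.9879753589630127)) spool (np.int64(150), ((639.4652709960938, -16.66649055480957), (32.51351547241211, 31.753137588500977), 10.517756462097168)) dish (np.int64(129), ((412.4122314453125, -248.44204711914062), (54.8095817565918, 57.97957229614258), 52.12776565551758))
side box (np.int64(229), ((640.7216796875, -16.281631469726562), (50.47854232788086, 93.90440368652344), 6.375762462615967)) spool (np.int64(80), ((640.4140625, -14.143890380859375), (31.819557189941406, 33.35267639160156), 71.1390609741211)) dish (np.int64(65), ((412.79217529296875, -245.05165100097656), (52.78245544433594, 59.985809326171875), 6.210628986358643))
wrist box (np.int64(0), None) spool (np.int64(0), None) dish (np.int64(413), ((415.15423583984375, -249.8626708984375), (54.56357192993164, 55.16217803955078), 9.156155586242676))
dish tgt [0.49959328 0.15605526] stone tgt [ 0.54924401 -0.22077203]
```

View pics/c6.png

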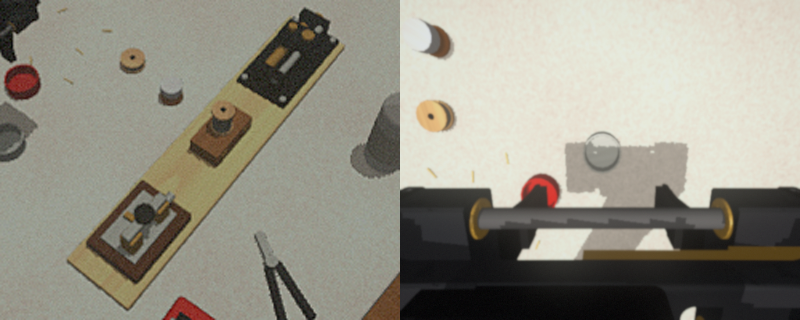

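The left crop shows the spool standing on the middle of the box lid, on the board between the machines. The wrist crop shows the dish centred between the fingers, clear of the red decoy at (540,190). Descending on the dish.

Call:
step_arm(targets=[[0, 0, -4, 0, 0, 0, 1], [0, 0, -4, 0, 0, 0, 1], [0, 0, -4, 0, 0, 0, 1], [0, 0, -3, 0, 0, 0, 1], [0, 0, 0, 0, 0, 0, 1]])

```text
time: 16.73
position: [0.407, -0.2456, 0.0089]
tool_rot: [-3.131, -0.181, 0.017]
ft_force: [-1.3, -0.2, -0.1]
grip_width: 0.998
grip_force: 0.0
```

Call:
step_arm(targets=[[0, 0, -0.9, 0, 0, 0, 1], [0, 0, 0, 0, 0, 0, 1], [0, 0, 0, 0, 0, 0, 1], [0, 0, 0, 0, 0, 0, 1], [0, 0, 0, 0, 0, 0, 1]])

```text
time: 17.15
position: [0.4134, -0.2489, 0.0073]
tool_rot: [3.135, 0.181, 0.005]
ft_force: [-0.3, -0.1, -0.2]
grip_width: 0.999
grip_force: 0.0
```

Call:
step_arm(targets=[[0, 0, 0, 0, 0, 0, 0], [0, 0, 0, 0, 0, 0, 0], [0, 0, 0, 0, 0, 0, 0], [0, 0, 0, 0, 0, 0, 0], [0, 0, 0, 0, 0, 0, 0]], force=12)

```text
time: 17.57
position: [0.412, -0.2482, 0.0056]
tool_rot: [3.136, 0.181, -0.0]
ft_force: [-0.0, 0.3, 0.7]
grip_width: 0.707
grip_force: 0.0
```

Call:
step_arm(targets=[[0, 0, 0, 0, 0, 0, 0], [0, 0, 0, 0, 0, 0, 0], [0, 0, 0, 0, 0, 0, 0], [0, 0, 0, 0, 0, 0, 0], [0, 0, 0, 0, 0, 0, 0]])

```text
time: 17.98
position: [0.412, -0.2483, 0.0056]
tool_rot: [3.136, 0.181, -0.0]
ft_force: [0.3, -0.7, 0.1]
grip_width: 0.633
grip_force: 12.0
```

Call:
step_arm(targets=[[0, 0, 2, 0, 0, 0, 0], [0, 0, 4, 0, 0, 0, 0], [0, 0, 4, 0, 0, 0, 0], [0.4, 1.5, 1, 0, 0, 0, 0], [0.8, 3.2, 0, 0, 0, 0, 0]])

```text
time: 18.4
position: [0.4258, -0.2058, 0.1199]
tool_rot: [3.132, 0.169, 0.011]
ft_force: [0.6, -0.4, -2.5]
grip_width: 0.635
grip_force: 12.0
```

Call:
step_arm(targets=[[0.8, 3.8, 0, 0, 0, 0, 0], [0.8, 3.8, 0, 0, 0, 0, 0], [0.8, 3.8, 0, 0, 0, 0, 0], [0.8, 3.8, 0, 0, 0, 0, 0], [0.8, 3.8, 0, 0, 0, 0, 0]])

```text
time: 18.82
position: [0.4638, -0.0094, 0.1155]
tool_rot: [3.136, 0.18, -0.0]
ft_force: [1.0, 0.3, -1.0]
grip_width: 0.636
grip_force: 12.0
```

Call:
step_arm(targets=[[0.8, 3.8, 0, 0, 0, 0, 0], [0.8, 3.8, 0, 0, 0, 0, 0], [0.8, 3.8, 0, 0, 0, 0, 0], [0.8, 3.5, 0, 0, 0, 0, 0], [0.36, 1.84, 0, 0, 0, 0, 0]])

```text
time: 19.23
position: [0.4994, 0.1617, 0.1155]
tool_rot: [-3.133, -0.189, -0.001]
ft_force: [-0.5, 0.3, -0.9]
grip_width: 0.634
grip_force: 12.0
```

Call:
step_arm(targets=[[0, 0, 0, 0, 0, 0, 0], [0, 0, 0, 0, 0, 0, 0], [0, 0, 0, 0, 0, 0, 0], [0, 0, 0, 0, 0, 0, 0], [0, 0, 0, 0, 0, 0, 0]])

```text
time: 19.65
position: [0.4996, 0.1545, 0.1155]
tool_rot: [3.136, 0.177, -0.0]
ft_force: [-0.1, -0.4, -0.9]
grip_width: 0.632
grip_force: 12.0
```

Call:
step_arm(targets=[[0, 0.1, -3, 0, 0, 0, 0], [0, 0, -4, 0, 0, 0, 0], [0, 0, -2.6, 0, 0, 0, 0], [0, 0, 0, 0, 0, 0, 0], [0, 0, 0, 0, 0, 0, 0]])

```text
time: 20.07
position: [0.4986, 0.156, 0.0188]
tool_rot: [3.136, 0.179, -0.005]
ft_force: [0.8, 0.3, -0.1]
grip_width: 0.632
grip_force: 12.0
```

Call:
step_arm(targets=[[0, 0, -0.4, 0, 0, 0, 0], [0, 0, 0, 0, 0, 0, 0], [0, 0, -0.4, 0, 0, 0, 0], [0, 0, -0.2, 0, 0, 0, 0], [0, 0, 0, 0, 0, 0, 0]])

```text
time: 20.48
position: [0.4998, 0.1572, 0.0099]
tool_rot: [3.136, 0.181, 0.001]
ft_force: [-0.6, 1.0, -0.4]
grip_width: 0.635
grip_force: 12.0
```

Call:
step_arm(targets=[[0, 0, 0, 0, 0, 0, 0], [0, 0, 0, 0, 0, 0, 0], [0, 0, 0, 0, 0, 0, 0], [0, 0, 0, 0, 0, 0, 0], [0, 0, 0, 0, 0, 0, 0]])

```text
time: 20.9
position: [0.4997, 0.1572, 0.0096]
tool_rot: [3.136, 0.181, 0.0]
ft_force: [0.6, -0.7, -1.2]
grip_width: 0.635
grip_force: 12.0
```

Call:
step_arm(targets=[[0, -0.1, -0.3, 0, 0, 0, 0], [0, 0, 0, 0, 0, 0, 0], [0, 0, -0.1, 0, 0, 0, 0], [0, 0, 0, 0, 0, 0, 0], [0, 0, 0, 0, 0, 0, 0]])

```text
time: 21.32
position: [0.4996, 0.1561, 0.0056]
tool_rot: [3.136, 0.181, -0.0]
ft_force: [-1.9, -0.8, 0.5]
grip_width: 0.638
grip_force: 12.0
```

Call:
step_arm(targets=[[0, 0, 0, 0, 0, 0, 0], [0, 0, 0, 0, 0, 0, 0], [0, 0, 0, 0, 0, 0, 0.7], [0, 0, 0, 0, 0, 0, 0.75], [0, 0, 0, 0, 0, 0, 0.8]])

```text
time: 21.73
position: [0.4998, 0.1564, 0.0056]
tool_rot: [-3.136, -0.181, -0.001]
ft_force: [-0.3, -0.9, 0.4]
grip_width: 0.75
grip_force: 0.0
```

Call:
step_arm(targets=[[0, 0, 0, 0, 0, 0, 0.9], [0, 0, 0, 0, 0, 0, 1], [0, 0, 0, 0, 0, 0, 1], [0, 0, 3, 0, 0, 0, 1], [0, 0, 4, 0, 0, 0, 1]])

```text
time: 22.15
position: [0.4963, 0.1551, 0.0728]
tool_rot: [3.135, 0.181, -0.013]
ft_force: [1.3, 0.6, -0.0]
grip_width: 0.99
grip_force: 0.0
```

Call:
step_arm(targets=[[0, 0, 3, 0, 0, 0, 1], [-0.14, 2, 3, 0, 0, 7, 1], [-0.14, 2.1, 1, 0, 0, 7, 1], [-0.14, 2.1, 0, 0, 0, 7, 1], [-0.14, 2.1, 0, 0, 0, 7, 1]])

```text
time: 22.57
position: [0.4947, 0.2404, 0.1473]
tool_rot: [-2.997, -0.942, -0.005]
ft_force: [0.1, 0.6, 0.5]
grip_width: 0.999
grip_force: 0.0
```

Call:
step_arm(targets=[[-0.14, 2.1, 0, 0, 0, 7, 1], [-0.14, 2.1, 0, 0, 0, 7, 1], [-0.14, 2.1, 0, 0, 0, 7, 1], [-0.14, 2.1, 0, 0, 0, 7, 1], [-0.14, 2.1, 0, 0, 0, 7, 1]])

```text
time: 22.98
position: [0.4869, 0.3451, 0.1456]
tool_rot: [2.574, 1.801, 0.0]
ft_force: [0.1, -0.5, -0.4]
grip_width: 1.005
grip_force: 0.0
```

Call:
step_arm(targets=[[-0.14, 2.1, 0, 0, 0, 7, 1], [-0.14, 2.1, 0, 0, 0, 7, 1], [-0.1, 2.1, 0, 0, 0, 6.7, 1], [0, 0, 0, 0, 0, 0, 1], [0, 0, 0, 0, 0, 0, 1]])

```text
time: 23.4
position: [0.4823, 0.4084, 0.1452]
tool_rot: [-2.214, -2.228, 0.001]
ft_force: [-0.1, -0.3, 0.5]
grip_width: 0.996
grip_force: 0.0
```

Call:
step_arm(targets=[[0, 0, 0, 0, 0, 0, 1], [0, 0, 0, 0, 0, 0, 1], [0, 0, 0, 0, 0, 0, 1], [0, 0, 0, 0, 0, 0, 1], [0, 0, 0, 0, 0, 0, 1]])

```text
time: 23.82
position: [0.4836, 0.4065, 0.1457]
tool_rot: [2.217, 2.226, 0.0]
ft_force: [0.5, -0.1, -0.6]
grip_width: 0.997
grip_force: 0.0
```

```bash
python3 - <<'E'
from h import *
s=ctrl.get_state();print(s['position'],R.from_rotvec(s['tool_rot']).as_matrix()[:,1],np.round(s['joint_positions'],2))
for n in("scene","side","wrist"):
    s,im,d=snap(n,"7");P=cloud(n,d,s)
    r=rect(P,(.4996,.156),.024,.005,.04);print(n,'dish',r,'board',board(np.array(r[1][0])/1000) if r[1] else '','stone',rect(P,(.483,.408),.025,.005,.07))
    cv2.imwrite(f"pics/{n}7.png",cv2.convertScaleAbs(im[:,:,::-1],alpha=1.3))
a=cv2.resize(cv2.imread("pics/scene7.png")[20:320,100:412],(400,384),interpolation=cv2.INTER_CUBIC);b=cv2.resize(cv2.imread("pics/wrist7.png"),(400,384));cv2.imwrite("pics/c7.png",np.hstack([a,b]))
E
```

```text
[0.48355559 0.40654787 0.14572268] [9.99991590e-01 4.07563023e-03 4.57369602e-04] [-0.35  0.37 -0.49  1.58  0.18  1.23 -0.87]
scene dish (np.int64(97), ((499.1112060546875, 157.33824157714844), (51.63734436035156, 57.112876892089844), 42.47505187988281)) board [-0.12333838  0.19132813] stone (np.int64(336), ((482.4287414550781, 408.1220703125), (41.76567840576172, 103.38711547851562), 0.10951893031597137))
side dish (np.int64(0), None) board  stone (np.int64(654), ((483.18560791015625, 409.12872314453125), (102.46068572998047, 40.69460678100586), 89.50113677978516))
wrist dish (np.int64(0), None) board  stone (np.int64(3452), ((485.5474853515625, 407.59222412109375), (99.39869689941406, 40.031131744384766), 89.9562759399414))
```

View pics/c7.png

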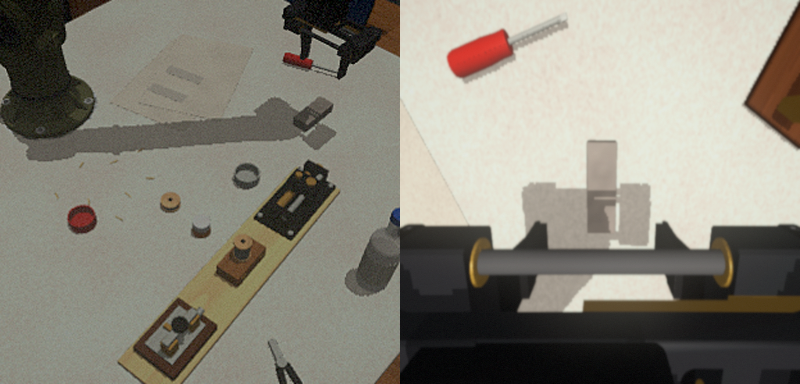

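The dish is upright in front of the profiler and lands within 2 mm of its target. The stone lies square between the fingers, so I'll grasp it now.

Call:
step_arm(targets=[[0, 0.2, -4, 0, 0, 0, 1], [0, 0, -4, 0, 0, 0, 1], [0, 0, -4, 0, 0, 0, 1], [0, 0, -1, 0, 0, 0, 1], [0, 0, 0, 0, 0, 0, 1]])

```text
time: 24.38
position: [0.4809, 0.407, 0.012]
tool_rot: [-2.215, -2.227, 0.012]
ft_force: [0.5, -0.4, 0.5]
grip_width: 1.002
grip_force: 0.0
```

Call:
step_arm(targets=[[0, 0, -1, 0, 0, 0, 1], [0, 0, 0, 0, 0, 0, 1], [0, 0, 0, 0, 0, 0, 1], [0, 0, 0, 0, 0, 0, 1], [0, 0, 0, 0, 0, 0, 1]])

```text
time: 24.8
position: [0.4842, 0.41, 0.0073]
tool_rot: [2.215, 2.227, 0.005]
ft_force: [0.2, 0.2, 0.0]
grip_width: 1.003
grip_force: 0.0
```

Call:
step_arm(targets=[[0, 0, -0.1, 0, 0, 0, 0], [0, 0, 0, 0, 0, 0, 0], [0, 0, 0, 0, 0, 0, 0], [0, 0, 0, 0, 0, 0, 0], [0, 0, 0, 0, 0, 0, 0]], force=25)

```text
time: 25.22
position: [0.4832, 0.4092, 0.0046]
tool_rot: [2.216, 2.227, 0.0]
ft_force: [-0.6, 0.5, 0.5]
grip_width: 0.708
grip_force: 0.0
```

Call:
step_arm(targets=[[0, 0, 0, 0, 0, 0, 0], [0, 0, 0, 0, 0, 0, 0], [0, 0, 0, 0, 0, 0, 0], [0, 0, 0, 0, 0, 0, 0], [0, 0, 0, 0, 0, 0, 0]])

```text
time: 25.63
position: [0.4833, 0.4092, 0.0046]
tool_rot: [2.216, 2.227, 0.0]
ft_force: [-0.0, -0.0, -0.3]
grip_width: 0.458
grip_force: 25.0
```

Call:
step_arm(targets=[[0, 0, 2, 0, 0, 0, 0], [0, 0, 4, 0, 0, 0, 0], [0, 0, 4, 0, 0, 0, 0], [0.2, -2, 3, 0, 0, 1, 0], [0.4, -3.9, 1, 0, 0, 1, 0]])

```text
time: 26.05
position: [0.4886, 0.3578, 0.1503]
tool_rot: [-2.164, -2.274, -0.017]
ft_force: [1.4, 1.1, -1.7]
grip_width: 0.457
grip_force: 25.0
```

Call:
step_arm(targets=[[0.4, -3.9, 0, 0, 0, 1, 0], [0.4, -3.9, 0, 0, 0, 1, 0], [0.4, -3.9, 0, 0, 0, 1, 0], [0.4, -3.9, 0, 0, 0, 1.2, 0], [0.4, -3.9, 0, 0, 0, 0, 0]])

```text
time: 26.47
position: [0.5085, 0.1532, 0.1442]
tool_rot: [-2.09, -2.345, 0.001]
ft_force: [1.4, -0.3, -1.9]
grip_width: 0.459
grip_force: 25.0
```

Call:
step_arm(targets=[[0.4, -3.9, 0, 0, 0, 0, 0], [0.4, -3.9, 0, 0, 0, 0, 0], [0.4, -3.9, 0, 0, 0, 0, 0], [0.4, -3.9, 0, 0, 0, 0, 0], [0.4, -3.9, 0, 0, 0, 0, 0]])

```text
time: 26.88
position: [0.5285, -0.0416, 0.1443]
tool_rot: [-2.091, -2.344, 0.001]
ft_force: [1.0, -0.1, -2.3]
grip_width: 0.458
grip_force: 25.0
```

Call:
step_arm(targets=[[0.45, -3.9, 0, 0, 0, 0, 0], [0.45, -3.9, 0, 0, 0, 0, 0], [0.45, -3.9, 0, 0, 0, 0, 0], [0.45, -3.5, 0, 0, 0, 0, 0], [0.2, -2.8, 0, 0, 0, 0, 0]])

```text
time: 27.3
position: [0.5485, -0.2233, 0.144]
tool_rot: [2.095, 2.341, -0.002]
ft_force: [-0.1, 0.0, -2.6]
grip_width: 0.464
grip_force: 25.0
```

Call:
step_arm(targets=[[0, 0, 0, 0, 0, 0, 0], [0, 0, 0, 0, 0, 0, 0], [0, 0, 0, 0, 0, 0, 0], [0, 0, 0, 0, 0, 0, 0], [0, 0, 0, 0, 0, 0, 0]])

```text
time: 27.72
position: [0.5494, -0.2179, 0.1445]
tool_rot: [-2.088, -2.346, -0.001]
ft_force: [0.7, -0.4, -2.0]
grip_width: 0.455
grip_force: 25.0
```

Call:
step_arm(targets=[[0, -0.2, -3, 0, 0, 0, 0], [0, 0, -4, 0, 0, 0, 0], [0, 0, -3.5, 0, 0, 0, 0], [0, 0, -2, 0, 0, 0, 0], [0, 0, 0, 0, 0, 0, 0]])

```text
time: 28.13
position: [0.5451, -0.2189, 0.0143]
tool_rot: [-2.083, -2.339, 0.005]
ft_force: [-0.7, 0.2, -2.1]
grip_width: 0.46
grip_force: 25.0
```

Call:
step_arm(targets=[[0, 0, 0, 0, 0, 0, 0], [0, 0, 0, 0, 0, 0, 0], [0, 0, 0, 0, 0, 0, 0], [0, 0, 0, 0, 0, 0, 0], [0, 0, 0, 0, 0, 0, 0]])

```text
time: 28.55
position: [0.5504, -0.2222, 0.0213]
tool_rot: [2.09, 2.342, 0.002]
ft_force: [-0.1, -0.2, -2.0]
grip_width: 0.457
grip_force: 25.0
```

Call:
step_arm(targets=[[-0.1, 0.1, -0.5, 0, 0, 0, 0], [0, 0, -0.5, 0, 0, 0, 0], [0, 0, 0, 0, 0, 0, 0], [0, 0, -0.3, 0, 0, 0, 0], [0, 0, 0, 0, 0, 0, 0]])

```text
time: 28.97
position: [0.5477, -0.2207, 0.0058]
tool_rot: [-2.091, -2.343, 0.001]
ft_force: [-0.1, -1.3, -2.7]
grip_width: 0.455
grip_force: 25.0
```

Call:
step_arm(targets=[[0, 0, 0, 0, 0, 0, 0], [0, 0, 0, 0, 0, 0, 0], [0, 0, 0, 0, 0, 0, 0], [0, 0, 0, 0, 0, 0, 0], [0, 0, 0, 0, 0, 0, 0]])

```text
time: 29.38
position: [0.5483, -0.2208, 0.0067]
tool_rot: [2.092, 2.344, 0.0]
ft_force: [0.8, 0.4, -2.7]
grip_width: 0.458
grip_force: 25.0
```

Call:
step_arm(targets=[[0.1, 0, -0.1, 0, 0, 0, 0], [0, 0, 0, 0, 0, 0, 0], [0, 0, -0.1, 0, 0, 0, 0], [0, 0, 0, 0, 0, 0, 0], [0, 0, 0, 0, 0, 0, 0]])

```text
time: 29.8
position: [0.5492, -0.2208, 0.0045]
tool_rot: [2.092, 2.344, 0.0]
ft_force: [-1.4, 0.0, -2.1]
grip_width: 0.46
grip_force: 25.0
```

Call:
step_arm(targets=[[0, 0, 0, 0, 0, 0, 0], [0, 0, 0, 0, 0, 0, 0], [0, 0, 0, 0, 0, 0, 0], [0, 0, 0, 0, 0, 0, 0], [0, 0, 0, 0, 0, 0, 0.5]])

```text
time: 30.22
position: [0.5494, -0.2209, 0.0048]
tool_rot: [2.092, 2.343, 0.0]
ft_force: [-0.3, 1.3, 0.7]
grip_width: 0.481
grip_force: 0.0
```

Call:
step_arm(targets=[[0, 0, 0, 0, 0, 0, 0.6], [0, 0, 0, 0, 0, 0, 0.7], [0, 0, 0, 0, 0, 0, 0.7], [0, 0, 0, 0, 0, 0, 0.7], [0, 0, 2, 0, 0, 0, 0.7]])

```text
time: 30.63
position: [0.5462, -0.2197, 0.0212]
tool_rot: [-2.087, -2.339, 0.004]
ft_force: [-0.5, 0.3, -0.0]
grip_width: 0.691
grip_force: 0.0
```

Call:
step_arm(targets=[[0, 0, 3, 0, 0, 0, 0.7], [0, 0, 4, 0, 0, 0, 0.7], [-1, 1, 4, 0, 0, 0, 0.7], [-2, 3, 2, 0, 0, 0, 0.7], [-2, 3, 0, 0, 0, 0, 0.7]])

```text
time: 31.05
position: [0.5026, -0.1523, 0.1598]
tool_rot: [2.089, 2.334, 0.007]
ft_force: [1.4, 0.4, 0.6]
grip_width: 0.703
grip_force: 0.0
```

Call:
step_arm(targets=[[-1, 4, 0, 0, 0, 0, 0.7], [-1, 4, 0, 0, 0, 0, 0.7], [-1, 4, 0, 0, 0, 0, 0.7], [0, 4, 0, 0, 0, 0, 0.7], [0, 3, 0, 0, 0, 0, 0.7]])

```text
time: 31.47
position: [0.4686, 0.0425, 0.1544]
tool_rot: [2.089, 2.346, 0.002]
ft_force: [0.3, 1.3, -0.5]
grip_width: 0.694
grip_force: 0.0
```

```bash
python3 - <<'E'
from h import *
for n in("scene","side"):
    s,im,d=snap(n,"8");P=cloud(n,d,s)
    for nm,c,z,t,r in(('dish',(.4996,.156),.024,.005,.04),('stone',(.549,-.221),.025,.005,.065),('box',(.641,-.018),.042,.004,.07),('spool',(.641,-.018),.087,.004,.03),('reel',(.434,-.004),.018,.004,.035),('jar',(.527,-.008),.034,.004,.03)):
        q=rect(P,c,z,t,r);print(n,nm,q[0],q[1],board(np.array(q[1][0])/1000).round(4) if q[1] else '')
    cv2.imwrite(f"pics/{n}8.png",cv2.convertScaleAbs(im[:,:,::-1],alpha=1.4))
print(s['position'])
a=cv2.resize(cv2.imread("pics/scene8.png")[110:340,120:400],(400,330),interpolation=cv2.INTER_CUBIC);b=cv2.resize(cv2.imread("pics/side8.png")[100:300,150:392],(400,330),interpolation=cv2.INTER_CUBIC);cv2.imwrite("pics/c8.png",np.hstack([a,b]))
E
```

```text
scene dish 96 ((499.11090087890625, 157.38394165039062), (54.78464889526367, 54.94561767578125), 2.1444308757781982) [-0.1233  0.1914]
scene stone 713 ((548.5069580078125, -221.71951293945312), (41.09281539916992, 101.32229614257812), 7.613255977630615) [-0.1158 -0.1909]
scene box 467 ((640.6010131835938, -18.03118896484375), (50.53263854980469, 91.6492691040039), 6.336806774139404) [-0.0019  0.0015]
scene spool 151 ((638.813232421875, -17.085561752319336), (32.713478088378906, 32.5695686340332), 81.04972076416016) [-0.0036  0.0026]
scene reel 157 ((433.9479675292969, -3.7775821685791016), (40.369686126708984, 40.4333381652832), 9.820942878723145) [-0.2058  0.0383]
scene jar 125 ((526.6697998046875, -7.898643493652344), (32.397098541259766, 35.1463508605957), 13.051383972167969) [-0.1141  0.0241]
side dish 84 ((499.3515625, 158.329833984375), (51.63921356201172, 59.01835632324219), 8.698514938354492) [-0.123   0.1923]
side stone 43 ((538.6541748046875, -224.80459594726562), (33.986671447753906, 110.88088989257812), 20.43402671813965) [-0.126  -0.1928]
side box 224 ((640.9635009765625, -16.79970932006836), (50.7606086730957, 92.93960571289062), 6.484985828399658) [-0.0015  0.0027]
side spool 77 ((640.7066040039062, -15.359321594238281), (30.809219360351562, 33.017822265625), 65.72203826904297) [-0.0015  0.0041]
side reel 116 ((434.5072021484375, -4.54835319519043), (38.260711669921875, 43.109771728515625), 6.7662577629089355) [-0.2053  0.0375]
side jar 81 ((526.7960815429688, -6.360466003417969), (34.54660415649414, 33.15016174316406), 67.83206939697266) [-0.1138  0.0256]
[0.46871823 0.04890094 0.15467173]
```

View pics/c8.png

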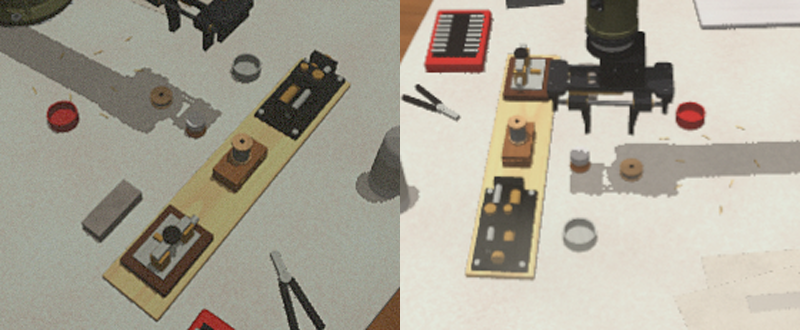

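The final pictures show everything in place. The box and spool are at the board's middle, and the dish and stone are within about 2 mm of their marks. The reel and jar haven't moved, and the gripper is clear. I'll let the arm settle, then hand in.

Call:
step_arm(targets=[[0, 0, 0, 0, 0, 0, 0.7], [0, 0, 0, 0, 0, 0, 0.7], [0, 0, 0, 0, 0, 0, 0.7], [0, 0, 0, 0, 0, 0, 0.7], [0, 0, 0, 0, 0, 0, 0.7]])

```text
time: 31.98
position: [0.4695, 0.0379, 0.1538]
tool_rot: [-2.094, -2.341, 0.0]
ft_force: [0.2, -1.1, 0.2]
grip_width: 0.705
grip_force: 0.0
```

```bash
python3 -c "
from bench import ctrl
print(ctrl.close_job())"
```

```text
the job is handed in; nothing more can be done
None
```

The job is handed in at 32 s: the box and spool are at the board's middle, the dish is in front of the profiler and the stone in front of the tip cutter, all within a few millimetres of target on camera, and the reel and jar were not moved.

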